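# Load two nuts into a deburring jig and press its cover home over the hidden pin

## Task

Drop the two flange nuts one by one into the two round pockets of the blue jig plate, flange down. Then lift the jig cover by its orange rib, set it down square with the jig on the tip of the locating pin with its blind bore 1 to 2 cm to one side of the pin, slide it until it drops on, and press it fully down against the springs. Do not let go: finish while holding the cover pressed home, and leave the other things on the bench where they are.

Things in the scene. Friction and masses are not known exactly. Their poses are not given: they have to be found in the camera images.
- jig_base: Fixed steel foot plate of the jig, 108 (x) x 176 (y) x 14 mm high; carries the pin and the blue sprung plate. Origin: centre of its underside, on the bench. The blue plate on it is 84 (x) x 146 (y) x 22 mm, its top 44 mm above the bench when free, its edges parallel to the base's x and y
- pin_tip (a point): Centre of the top of the fixed steel locating pin, 12 mm diameter, rising through the centre of the blue plate; the top 2 mm is chamfered to 8 mm diameter. 52 mm above the bench, so 8 mm above the free blue plate and 14 mm above it when that is pressed fully down
- pocket_a (a point): Centre of the mouth (level with the top of the blue plate) of the round pocket on the jig's +y side, 42 mm from the pin; 31 mm diameter with a small chamfer, 16 mm deep, closed below
- pocket_b (a point): The same for the pocket on the jig's -y side, 42 mm from the pin
- nest_plate (a joint): Downward travel of the blue plate on its springs, m: 0 free (up), 0.006 fully down on its stop. It starts to sink when the robot pushes down on the seated cover with about 6 N and is fully down at about 13 N (a few N either way with the weight of the cover); it rises again when let go
- jig_cover: Loose aluminium plate 74 (x) x 130 (y) x 18 mm with an orange grip rib on top, 24 (x) x 60 (y) mm, 31.5 mm high (top of the rib 49.5 mm above the underside), centred. Origin: centre of the underside, which is also the centre of the mouth of the blind bore, 16 mm diameter with 1.5 mm chamfer, 16.5 mm deep, that takes the pin. Starts flat on the bench; weighs 0.35 to 0.5 kg; a half turn makes no difference
- guard_gap (a point): A point on the bench side (50 mm above the bench) of the open way through the solid guard frame that stands between robot and bench at x about 0.33 m: a bar 47 mm high along the bench edge, an upright post at y about 0.46 m on the left, a clear screen right of y = -0.28 m. Reach through between post and screen; fold the arm in first if it starts beyond the post. Does not move
- flange_nut_1: Grey steel flange nut, 14 mm high, flange 26 mm diameter at the bottom, narrower hexagon above. Origin: centre of the underside, on the bench. z up. Grip low, across the flange. Either nut may go in either pocket
- flange_nut_2: A second nut just like the first
- paste_tin: Bystander, leave alone: round tin with green lid, 67 dia x 37 mm. Origin: centre of its underside
- oil_can: Bystander, leave alone: brown oil can with thin spout, 72x92x186 mm. Origin: centre of its underside
- aerosol_1: Bystander, leave alone: spray can, 67 dia x 205 mm. Origin: centre of its underside
- cover_casting_1: Bystander, leave alone: small light-metal cover casting, 65x91x28 mm. Origin: centre of its underside
- wrench_17: Bystander, leave alone: steel combination wrench, 40x217x10 mm. Origin: centre of its underside
- swarf_brush: Bystander, leave alone: flat brush with red handle, 64x229x12 mm. Origin: centre of its underside
- burr_block: Bystander, leave alone: metal block with upright burrs, 50x130x74 mm. Origin: centre of its underside

How it is judged:
By the outcome, as a careful person would: the job done as asked, in the order asked, and still so for the second after the job is handed in, while the arm keeps its last pose, push and grip.
It also fails if it takes over 67 s, if anything falls off the work surface, if the arm or the gripper's body presses on something with over 40 N, if the wrist force passes 120 N, or if a joint passes its speed limit or range.

## Robot

A 6-joint arm with a two-finger parallel gripper is mounted at the origin on a cart in front of the work surface, level with it; the furniture and walls round the work are solid. World frame = base frame: x ahead of the robot, y to its left, z up, the work surface at z = 0. Lengths are in m, angles in degrees, forces in N, time in s.
With the tool pointing down it reaches from about 0.4 to 0.825 m from the base axis. Payload 7 kg.
Tool frame: the origin (TCP) lies between the finger pads; the fingertips stand 22 mm ahead of it and the grasp point (between the pads) lies 3 mm ahead of it; z points along the fingers, y is the line along which they close (so a half turn about z gives the same grasp; the last joint's range is limited). The gripper opens to 88 mm and grips with 3 to 60 N. Pads are 19 mm wide; open, the fingers measure 130 mm over their backs; the gripper's body (78 mm by 193 mm) begins 47 mm behind the grasp point.
Start: joints at [90.648, 20.546, 0.682, 0, -70.136, -16.507], TCP at [0.184, 0.649, 0.249] pointing down, gripper open.
Joint ranges: [-176.03, 176.03], [-82.01, 121.73], [-58.28, 71.71], [-173.87, 95.51], [-174.79, -0.11], [-173.66, 173.66]. Speed limits (degrees/s): [136.94, 136.94, 172.46, 180, 180, 180].

## Interface

Orientations are given as [roll, pitch, yaw] about the fixed x, y, z axes, in that order (R = Rz(yaw) Ry(pitch) Rx(roll)).
In Python, from plant import ctrl gives the robot as it stands.
- The arm moves only by the tool apply_moves, never from a script. Its argument "targets" is a list of rows, each an object with "travel": the shift along the tool's x, y, z in mm, a list of three; "roll": the turn about the tool's z in degrees; "jaw": the finger opening in mm, from 0 to 87.6. In form: [{"travel": [tx, ty, tz], "roll": roll, "jaw": jaw}, ...]. A call has 1 to 10 rows; each row shifts and turns the commanded pose from where the row before left it, along the tool's axes as they then stand; what a row does not reach is not made up. A row lasts 1/10 s, in which the tool goes at most 50 mm and 8.59 degrees, less where a joint would pass 70% of its speed; a pose out of reach is approached as far as the arm can. A call with a gripper value outside its range is refused whole. The fingers move at their own pace and stop on an object; the grip force is fixed at half the most. Time passes only in rows, so rows that do not move let the fingers close. It gives the time, the measured TCP pose, the force, the opening and the grip force at its end, in the units of the state.
- ctrl.get_obs(): the state, without advancing time (a new reading comes with each control period).
- ctrl.snapshot(name): name is "scene" or "side" or "wrist"; returns the picture (480x640x3 uint8, red, green, blue); there is no depth.
- ctrl.calibration(name): a dict with "K" (3x3 intrinsics, pixels), "extrinsics" (4x4, takes a point from camera to world coordinates); the wrist camera has in their place "hand_eye" (4x4, takes a point from camera to tool coordinates, whose origin is the TCP and whose axes are the flange's). Camera axes: x right, y down, z forward; pixel columns grow to the right and rows downward; lengths in m; the calibration is good to about 2 mm. A picture is of the moment at which its call begins: read the wrist's pose just before it. calibration takes no time and is no camera call.
- ctrl.close_job(): hands the job in; it is judged then, once.
The state is a dict: "clock": time; "joint_pos": joint angles; "qvel": joint speeds; "tau": joint torques, N m; "tool_pos": TCP position; "orientation": TCP orientation; "force": force on the tool from outside, world axes, zero at the start; "moment": the same for the moment, N m; "opening": finger opening in m; "gripper_force": force on a finger pad.
Only numpy, scipy, OpenCV 4.12 (cv2) and the standard library are available. Lean on these libraries where they do the work, as an engineer would, in place of code of your own. Each camera call takes 0.05 s, during which the arm holds its last target. There are 200 camera calls.

## Working session

There is one attempt and no reset: what is moved stays moved. The work goes in short steps, Python scripts to look and compute and a tool call to move; the robot and the scene stay as the last step left them, time stands still between calls to the robot, and variables do not carry over. Pictures are saved under pics/ and viewed, at most 10 in all, crops included, and the job is handed in when it is done.

Besides the shell and the picture viewer there is one more tool, called after "Call:" by a JSON object that holds its "name" and its "arguments", one argument or row to a line. apply_moves: Moves the arm, as the interface text tells. Its arguments: {"type":"object","properties":{"targets":{"type":"array","items":{"type":"object","properties":{"travel":{"type":"array","items":{"type":"number"}},"roll":{"type":"number"},"jaw":{"type":"number"}}}}},"required":["targets"]}

```bash
mkdir -p pics; ls; python3 - <<'E'
from plant import ctrl
import cv2, numpy as np
np.set_printoptions(precision=4,suppress=True)
o=ctrl.get_obs(); print(o)
for n in ("scene","side","wrist"):
    im=ctrl.snapshot(n); cv2.imwrite(f"pics/{n}0.png",im[:,:,::-1])
    print(n,ctrl.calibration(n))
E
```

```text
pics
{'clock': 0.0, 'joint_pos': array([ 90.6474,  20.5916,   0.6318,  -0.0205, -70.1358, -16.5085]), 'qvel': array([-0.0099,  0.0996,  0.0047,  0.0186,  0.05  ,  0.0429]), 'tau': array([ -0.0005, -58.2711,  29.3049,   6.9974,   0.007 ,  -0.0002]), 'tool_pos': array([0.1844, 0.6488, 0.2476]), 'orientation': array([179.9028,  -0.0087, -15.8681]), 'force': array([-0.0871,  0.1313, -0.3706]), 'moment': array([-0.0111, -0.0163, -0.0301]), 'gripper_force': 0.0, 'opening': 0.0876419226245472}
scene {'K': array([[613.3973,   0.    , 314.911 ],
       [  0.    , 613.3973, 242.2626],
       [  0.    ,   0.    ,   1.    ]]), 'extrinsics': array([[ 0.9065, -0.243 ,  0.3454,  0.0374],
       [-0.4221, -0.4974,  0.7579, -1.1989],
       [-0.0124, -0.8328, -0.5534,  0.9597],
       [ 0.    ,  0.    ,  0.    ,  1.    ]])}
side {'K': array([[533.1423,   0.    , 325.2636],
       [  0.    , 533.1423, 226.8642],
       [  0.    ,   0.    ,   1.    ]]), 'extrinsics': array([[ 1.    ,  0.0055,  0.0042,  0.596 ],
       [ 0.0003, -0.6394,  0.7689, -0.9394],
       [ 0.0069, -0.7688, -0.6394,  0.8732],
       [ 0.    ,  0.    ,  0.    ,  1.    ]])}
wrist {'K': array([[404.1299,   0.    , 319.7006],
       [  0.    , 404.1299, 238.0059],
       [  0.    ,   0.    ,   1.    ]]), 'hand_eye': array([[ 0.0006, -0.9551, -0.2963,  0.08  ],
       [ 1.    ,  0.0013, -0.002 , -0.0008],
       [ 0.0023, -0.2963,  0.9551, -0.1358],
       [ 0.    ,  0.    ,  0.    ,  1.    ]])}
```

View pics/side0.png

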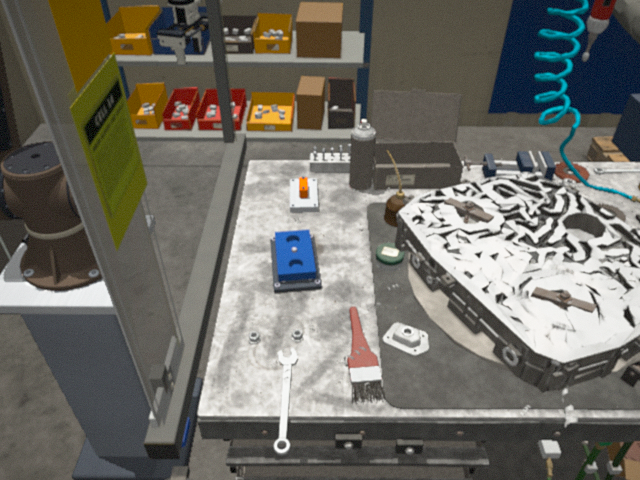

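View pics/scene0.png

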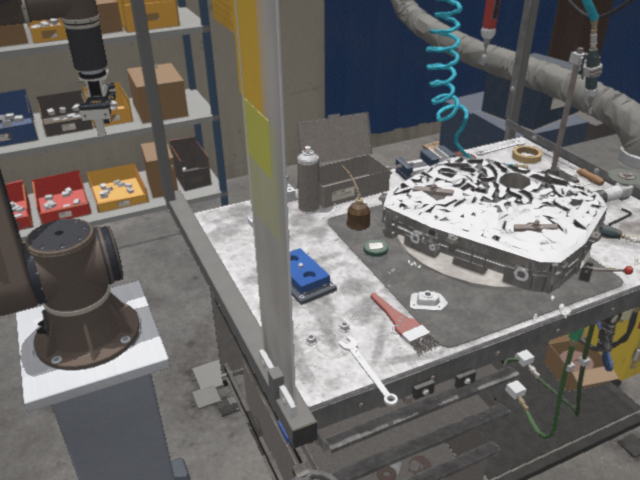

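The side view shows the nuts at about (254,337) and (298,335), the jig pin at (294,249), the cover rib top at (304,184) and the wrench at (285,400). The scene view shows the gripper beyond the post at (95,100). Next I turn these pixels into positions.

```bash
cat > h.py <<'E'
from plant import ctrl
import cv2, numpy as np
from scipy.spatial.transform import Rotation as R
np.set_printoptions(precision=4,suppress=True)
def tool():
    o=ctrl.get_obs(); T=np.eye(4); T[:3,:3]=R.from_euler('xyz',o['orientation'],degrees=True).as_matrix(); T[:3,3]=o['tool_pos']; return T,o
def cam(n,T=None):
    c=ctrl.calibration(n); return c['K'],(T@c['hand_eye'] if n=='wrist' else c['extrinsics'])
def ray(K,E,uv,z):
    d=E[:3,:3]@np.linalg.solve(K,[uv[0],uv[1],1.]); return E[:3,3]+d*(z-E[2,3])/d[2]
def proj(K,E,P):
    p=np.linalg.inv(E)@np.append(P,1); p=K@p[:3]; return p[:2]/p[2]
def shot(name,n):
    T,o=tool(); im=ctrl.snapshot(n)[:,:,::-1].copy(); cv2.imwrite(f'pics/{name}.png',im); return im,*cam(n,T),o
def to(x,y,z):
    T,o=tool(); return (T[:3,:3].T@(np.array([x,y,z])-T[:3,3]))*1000
E
python3 - <<'E'
from h import *
K,E=cam('side')
for n,uv,z in [('nut1',(254,337),.007),('nut2',(298,335),.007),('pin',(294,249),.052),('rib',(304,184),.0495),('wr',(288,355),.005),('wr2',(282,447),.005),('pA',(294,237),.044),('pB',(295,264),.044),('tin',(390,250),.037),('aer',(362,130),.205),
 ('blTL',(274,236),.044),('blTR',(309,230),.044),('blBR',(317,275),.044),('cTL',(290,180),.018),('cTR',(317,180),.018),('cBR',(318,210),.018),('cBL',(291,210),.018),('burr',(330,160),.0)]:
    print(n,ray(K,E,uv,z))
im=cv2.imread('pics/side0.png')
a=cv2.resize(im[165:285,240:400],None,fx=5,fy=5,interpolation=cv2.INTER_CUBIC)
cv2.imwrite('pics/c1.png',a)
E
```

```text
nut1 [ 0.457  -0.2492  0.007 ]
nut2 [ 0.5462 -0.2436  0.007 ]
pin [ 0.5298 -0.0319  0.052 ]
rib [0.5445 0.2298 0.0495]
wr [ 0.5283 -0.2918  0.005 ]
wr2 [ 0.5283 -0.4816  0.005 ]
pA [0.5272 0.0194 0.044 ]
pB [ 0.5336 -0.0732  0.044 ]
tin [ 0.7527 -0.017   0.037 ]
aer [0.6925 0.2452 0.205 ]
blTL [0.4794 0.0226 0.044 ]
blTR [0.5622 0.0455 0.044 ]
blBR [ 0.5834 -0.1076  0.044 ]
cTL [0.5028 0.2936 0.018 ]
cTR [0.5784 0.2943 0.018 ]
cBR [0.5827 0.1576 0.018 ]
cBL [0.5123 0.1569 0.018 ]
burr [0.616  0.4262 0.    ]
```

View pics/c1.png

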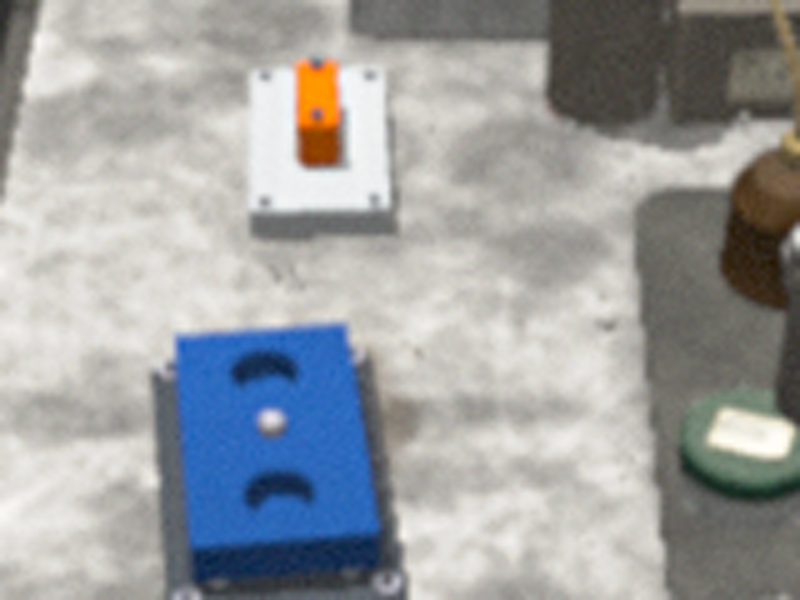

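The crop shows the blue plate with its corners, the pin at crop (271,421) and the pockets, yawed about +8°. The cover is to its north with the rib at crop (317,95). Estimates: pin (0.53,-0.03), cover (0.545,0.228), nuts (0.457,-0.249) and (0.546,-0.244). I fold the arm in and then sweep past the post.

Call:
{"name": "apply_moves", "arguments": {
  "targets": [
    {"travel": [0, 25, 0], "roll": 0, "jaw": 87},
    {"travel": [0, 48, 0], "roll": 0, "jaw": 87},
    {"travel": [0, 48, 0], "roll": 0, "jaw": 87},
    {"travel": [0, 48, 0], "roll": 0, "jaw": 87},
    {"travel": [0, 48, 0], "roll": 0, "jaw": 87},
    {"travel": [0, 48, 0], "roll": 0, "jaw": 87}
  ]
}}

```text
clock: 0.75
tool_pos: [0.1119, 0.3924, 0.2481]
orientation: [180.0, -0.0, -15.9]
force: [-1.0, 0.5, 1.3]
opening: 0.0871
gripper_force: 0.0
```

Call:
{"name": "apply_moves", "arguments": {
  "targets": [
    {"travel": [25, 0.8, 0], "roll": 3.4, "jaw": 87},
    {"travel": [48.5, 2.9, 0], "roll": 6.8, "jaw": 87},
    {"travel": [48.5, 2.9, 0], "roll": 6.8, "jaw": 87},
    {"travel": [48.5, 2.9, 0], "roll": 6.8, "jaw": 87},
    {"travel": [48.5, 2.9, 0], "roll": 6.8, "jaw": 87},
    {"travel": [48.5, 2.9, 0], "roll": 6.8, "jaw": 87},
    {"travel": [48.5, 2.9, 0], "roll": 6.8, "jaw": 87},
    {"travel": [48.5, 2.9, 0], "roll": 6.8, "jaw": 87},
    {"travel": [48.5, 2.9, 0], "roll": 6.8, "jaw": 87},
    {"travel": [48.5, 2.9, 0], "roll": 6.8, "jaw": 87}
  ]
}}

```text
clock: 1.75
tool_pos: [0.4051, 0.066, 0.2486]
orientation: [-180.0, 0.0, -80.7]
force: [0.3, 0.7, 0.3]
opening: 0.0869
gripper_force: 0.0
```

```bash
python3 - <<'E'
from h import *
T,o=tool(); print(o['tool_pos'],o['orientation'],o['force'],o['joint_pos'])
print(to(.53,-.06,.25))
E
```

```text
[0.4051 0.066  0.2486] [-179.9833    0.0026  -80.7375] [0.2984 0.6715 0.2918] [ 37.1127  -5.6105 -30.196    0.006  -65.3985 -27.8526]
[ 144.4262 -102.982    -1.3626]
```

Call:
{"name": "apply_moves", "arguments": {
  "targets": [
    {"travel": [38, -10, 0], "roll": 0, "jaw": 87},
    {"travel": [46, -12, 0], "roll": 0, "jaw": 87},
    {"travel": [46, -12, 0], "roll": 0, "jaw": 87},
    {"travel": [46, -12, 0], "roll": 0, "jaw": 87},
    {"travel": [38, -10, 0], "roll": 0, "jaw": 87},
    {"travel": [14, -3, 0], "roll": 0, "jaw": 87},
    {"travel": [0, 0, 0], "roll": 0, "jaw": 87}
  ]
}}

```text
clock: 2.45
tool_pos: [0.5006, -0.1488, 0.2477]
orientation: [179.9, 0.0, -80.6]
force: [-0.4, -0.5, 0.3]
opening: 0.0873
gripper_force: 0.0
```

```bash
python3 - <<'E'
from h import *
im,K,E,o=shot('w1','wrist'); print(o['tool_pos'],o['orientation'],o['force'],o['qvel'])
for P in [(.457,-.249,.007),(.546,-.244,.007),(.53,-.032,.052)]: print(proj(K,E,P))
E
```

```text
[ 0.5006 -0.1488  0.2477] [179.9058   0.0068 -80.632 ] [-0.3904 -0.4949  0.2845] [ 2.7043 -1.8173 -1.5768 -0.4255 -0.0242 -1.936 ]
[387.1186  97.1319]
[286.1551  85.4806]
[267.563  327.2423]
```

View pics/w1.png

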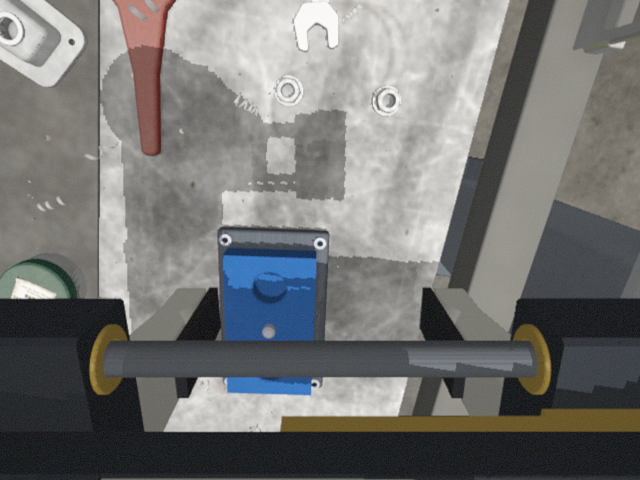

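The wrist view shows nuts at (288,90) and (387,100), pin at (268,332), pocket B at (270,286) and the blue plate below centre. These match the predictions within 5 px. Now I refine by program.

```bash
python3 - <<'E'
from h import *
im=cv2.imread('pics/w1.png')
T,o=tool(); K,E=cam('wrist',T)
hsv=cv2.cvtColor(im,cv2.COLOR_BGR2HSV)
m=cv2.inRange(hsv,(100,120,50),(125,255,255))
L=[];Rr=[]
for v in range(268,338,2):
    u=np.where(m[v,200:340])[0]+200
    if len(u)>40: L.append(ray(K,E,(u.min()-.5,v),.044)); Rr.append(ray(K,E,(u.max()+.5,v),.044))
L=np.array(L);Rr=np.array(Rr)
for A in (L,Rr):
    vx,vy,x0,y0=cv2.fitLine(A[:,:2].astype(np.float32),cv2.DIST_HUBER,0,.001,.001).ravel(); 
    if vy<0: vx,vy=-vx,-vy
    print('edge yaw',np.degrees(np.arctan2(-vx,vy)),A.mean(0))
print('width',np.linalg.norm((L.mean(0)-Rr.mean(0))[:2]))
g=cv2.cvtColor(im,cv2.COLOR_BGR2GRAY)
pin=g[318:340,255:282]; mm=(pin>np.percentile(pin,80)); 
ys,xs=np.where((hsv[318:340,255:282,1]<90)); print('pin px',xs.mean()+255,ys.mean()+318,len(xs)); print(ray(K,E,(xs.mean()+255,ys.mean()+318),.052))
for c in [(288,90),(387,100)]:
    z=cv2.GaussianBlur(g,(3,3),0)[c[1]-25:c[1]+25,c[0]-25:c[0]+25]; z=cv2.resize(z,None,fx=4,fy=4,interpolation=cv2.INTER_CUBIC)
    h=cv2.HoughCircles(z,cv2.HOUGH_GRADIENT,1,20,param1=100,param2=15,minRadius=40,maxRadius=70)
    p=np.array(h[0][0][:2])/4+np.array(c)-25 if h is not None else c
    print(c,p,None if h is None else h[0][0][2]/4, ray(K,E,p,.004))
print('pB',ray(K,E,(270,286),.044))
E
```

```text
edge yaw 7.2456737 [ 0.5736 -0.0451  0.044 ]
edge yaw 7.2158804 [ 0.4905 -0.0589  0.044 ]
width 0.0842587959282317
pin px 268.3137254901961 330.88235294117646 153
[ 0.5284 -0.0271  0.052 ]
(288, 90) (288, 90) None [ 0.5439 -0.2395  0.004 ]
(387, 100) [390.125 101.125] 11.975 [ 0.4529 -0.2453  0.004 ]
pB [ 0.5331 -0.0685  0.044 ]
```

Call:
{"name": "apply_moves", "arguments": {
  "targets": [
    {"travel": [16, -6, 24], "roll": 2.2, "jaw": 87},
    {"travel": [24, -8, 37], "roll": 0, "jaw": 87},
    {"travel": [24, -8, 37], "roll": 0, "jaw": 87},
    {"travel": [24, -8, 37], "roll": 0, "jaw": 87},
    {"travel": [7, -2, 13], "roll": 0, "jaw": 60},
    {"travel": [0, 0, 0], "roll": 0, "jaw": 60},
    {"travel": [0, 0, 0], "roll": 0, "jaw": 60}
  ]
}}

```text
clock: 3.2
tool_pos: [0.5454, -0.2361, 0.1017]
orientation: [-180.0, -0.0, -82.6]
force: [0.2, -0.2, 0.1]
opening: 0.0685
gripper_force: 0.0
```

```bash
python3 - <<'E'
from h import *
im,K,E,o=shot('w2','wrist'); print(o['tool_pos'],o['orientation'],o['force'],o['opening'])
print(proj(K,E,(.544,-.2395,.0)))
cv2.imwrite('pics/w2c.png',cv2.resize(im[140:340,220:420],None,fx=3,fy=3,interpolation=cv2.INTER_CUBIC))
E
```

```text
[ 0.5454 -0.2361  0.1017] [-179.9575   -0.0207  -82.6044] [ 0.1857 -0.2053  0.117 ] 0.06847731176950046
[322.7994 241.2897]
```

View pics/w2c.png

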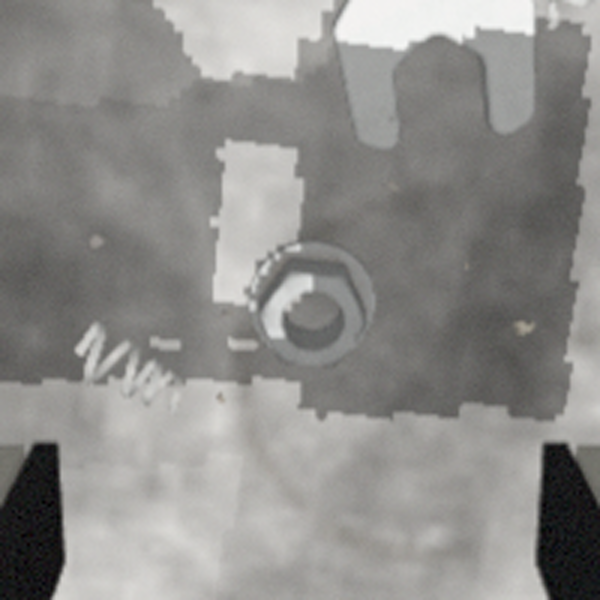

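The crop shows the nut flange centred at crop (312,304), which is full-frame (324,241.3), within 1.2 px of prediction. I descend on it.

Call:
{"name": "apply_moves", "arguments": {
  "targets": [
    {"travel": [3, 2.5, 20], "roll": 0, "jaw": 42},
    {"travel": [0, 0, 30], "roll": 0, "jaw": 42},
    {"travel": [0, 0, 15], "roll": 0, "jaw": 42},
    {"travel": [0, 0, 7], "roll": 0, "jaw": 42},
    {"travel": [0, 0, 3], "roll": 0, "jaw": 42},
    {"travel": [0, 0, 0], "roll": 0, "jaw": 42},
    {"travel": [0, 0, 0], "roll": 0, "jaw": 42}
  ]
}}

```text
clock: 3.95
tool_pos: [0.5438, -0.2402, 0.0269]
orientation: [-179.9, -0.0, -82.6]
force: [0.2, -0.4, 0.0]
opening: 0.0423
gripper_force: 0.0
```

```bash
python3 - <<'E'
from h import *
T,o=tool(); print(o['tool_pos'],o['orientation'],o['force'],o['opening']); print(to(.5433,-.2393,.0235))
E
```

```text
[ 0.5438 -0.2402  0.0269] [-179.8848   -0.0356  -82.6313] [ 0.2475 -0.402   0.0292] 0.042340635064262555
[-0.9979  0.3894  3.404 ]
```

Call:
{"name": "apply_moves", "arguments": {
  "targets": [
    {"travel": [-1, 0.4, 3], "roll": 0, "jaw": 42},
    {"travel": [0, 0, 0], "roll": 0, "jaw": 20},
    {"travel": [0, 0, 0], "roll": 0, "jaw": 20},
    {"travel": [0, 0, 0], "roll": 0, "jaw": 20},
    {"travel": [0, 0, 0], "roll": 0, "jaw": 20},
    {"travel": [0, 0, 0], "roll": 0, "jaw": 20},
    {"travel": [0, 0, 0], "roll": 0, "jaw": 20}
  ]
}}

```text
clock: 4.65
tool_pos: [0.5424, -0.2394, 0.0226]
orientation: [-180.0, -0.0, -82.7]
force: [-0.4, -0.2, 1.8]
opening: 0.0233
gripper_force: 30.0
```

Call:
{"name": "apply_moves", "arguments": {
  "targets": [
    {"travel": [0, 0, -10], "roll": 0, "jaw": 20},
    {"travel": [0, 0, -30], "roll": 0, "jaw": 20},
    {"travel": [-10, -1, -37], "roll": 0, "jaw": 20},
    {"travel": [-30, -2, -30], "roll": 0, "jaw": 20},
    {"travel": [-45, -2, -15], "roll": 0, "jaw": 20},
    {"travel": [-45, -2, -5], "roll": 0, "jaw": 20},
    {"travel": [-45, -2, 0], "roll": 0, "jaw": 20},
    {"travel": [-45, -2, 0], "roll": 0, "jaw": 20},
    {"travel": [-35, -2, 0], "roll": 0, "jaw": 20},
    {"travel": [-15, -2, 0], "roll": 0, "jaw": 20}
  ]
}}

```text
clock: 5.65
tool_pos: [0.5226, 0.0329, 0.1505]
orientation: [-179.9, 0.0, -82.5]
force: [0.0, -0.8, -0.7]
opening: 0.0227
gripper_force: 30.0
```

Call:
{"name": "apply_moves", "arguments": {
  "targets": [
    {"travel": [0, 0, 0], "roll": 0, "jaw": 20},
    {"travel": [0, 0, 0], "roll": 0, "jaw": 20}
  ]
}}

```text
clock: 5.85
tool_pos: [0.5227, 0.0301, 0.1498]
orientation: [180.0, -0.0, -82.6]
force: [0.4, -0.9, -0.5]
opening: 0.0232
gripper_force: 30.0
```

```bash
python3 - <<'E'
from h import *
im,K,E,o=shot('w3','wrist'); print(o['tool_pos'],o['orientation'],o['force'],o['opening'],o['gripper_force'])
for P in [(.5284,-.0275,.052),(.5232,.0140,.044),(.5337,-.0693,.044)]: print(proj(K,E,P))
E
```

```text
[0.5227 0.0301 0.1498] [179.9942  -0.0045 -82.6201] [ 0.4177 -0.8571 -0.4946] 0.02324262765896919 29.99989490288499
[322.9385 151.7132]
[322.3715 219.4603]
[323.2807  73.1002]
```

View pics/w3.png

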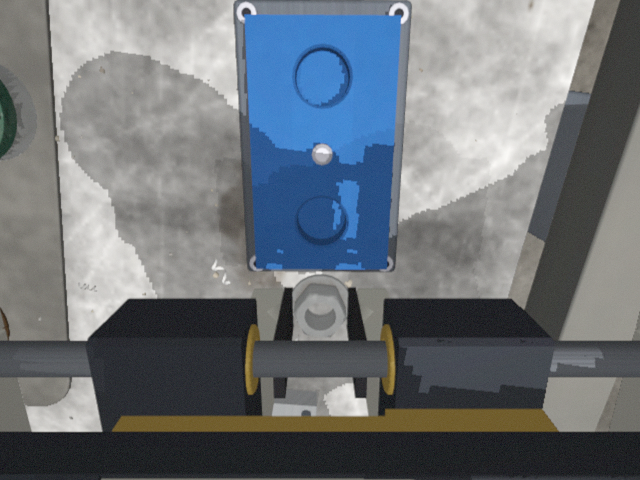

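The picture shows the pin at (322,154), pocket a at (322,219), pocket b at (322,76), and the held nut at about (320,300). I check how the nut sits in the grip with an overlay.

```bash
python3 - <<'E'
from h import *
im=cv2.imread('pics/w3.png'); c=ctrl.calibration('wrist'); K,E=c['K'],c['hand_eye']
x0,y0,s=260,250,6
a=cv2.resize(im[y0:y0+95,x0:x0+125],None,fx=s,fy=s,interpolation=cv2.INTER_CUBIC)
th=np.linspace(0,2*np.pi,60)
for z,r,col in [(.0212,.013,(0,0,255)),(.0072,.0105,(0,255,0))]:
    P=np.array([proj(K,E,(r*np.cos(t),r*np.sin(t),z)) for t in th]); P=((P-[x0,y0]+.5)*s).astype(np.int32); cv2.polylines(a,[P],True,col,1)
cv2.imwrite('pics/w3c.png',a)
E
```

```text
(no output)
```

View pics/w3c.png

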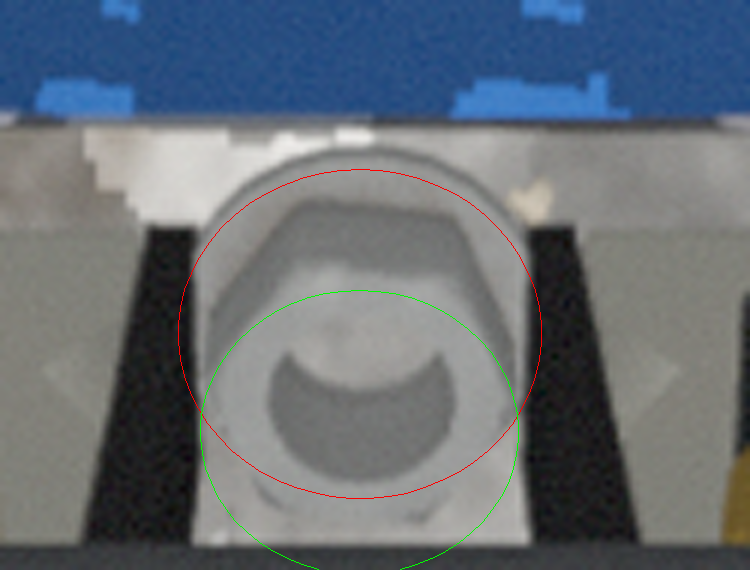

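The overlay shows the nut held level across the flange and centred within about 1 mm. The pads compress slightly, which explains the 23 mm opening. Next is pocket a.

Call:
{"name": "apply_moves", "arguments": {
  "targets": [
    {"travel": [15.5, 1.2, 20], "roll": 0, "jaw": 20},
    {"travel": [0, 0, 35], "roll": 0, "jaw": 20},
    {"travel": [0, 0, 16], "roll": 0, "jaw": 20},
    {"travel": [0, 0, 6], "roll": 0, "jaw": 20},
    {"travel": [0, 0, 0], "roll": 0, "jaw": 20},
    {"travel": [0, 0, 0], "roll": 0, "jaw": 20}
  ]
}}

```text
clock: 6.5
tool_pos: [0.5243, 0.0145, 0.0734]
orientation: [-179.9, 0.0, -82.7]
force: [0.1, 0.5, -0.3]
opening: 0.0228
gripper_force: 30.0
```

```bash
python3 - <<'E'
from h import *
T,o=tool(); print(o['tool_pos'],o['orientation'],o['force'],o['opening']); print(to(.5235,.0145,.0675))
E
```

```text
[0.5243 0.0145 0.0734] [-179.9388    0.0003  -82.6888] [ 0.1167  0.5129 -0.3167] 0.022784686657360255
[-0.1468  0.7738  5.8712]
```

Call:
{"name": "apply_moves", "arguments": {
  "targets": [
    {"travel": [0, 0.7, 4], "roll": 0, "jaw": 20},
    {"travel": [0, 0, 1.5], "roll": 0, "jaw": 20},
    {"travel": [0, 0, 0], "roll": 0, "jaw": 20},
    {"travel": [0, 0, 0], "roll": 0, "jaw": 20}
  ]
}}

```text
clock: 6.9
tool_pos: [0.523, 0.0148, 0.0673]
orientation: [-180.0, 0.0, -82.6]
force: [0.8, -0.9, -0.7]
opening: 0.023
gripper_force: 30.0
```

Call:
{"name": "apply_moves", "arguments": {
  "targets": [
    {"travel": [0, 0, 0], "roll": 0, "jaw": 45},
    {"travel": [0, 0, 0], "roll": 0, "jaw": 45},
    {"travel": [0, 0, 0], "roll": 0, "jaw": 45},
    {"travel": [0, 0, 0], "roll": 0, "jaw": 45},
    {"travel": [0, 0, -12], "roll": 0, "jaw": 45},
    {"travel": [0, 0, -30], "roll": 0, "jaw": 45},
    {"travel": [-8, 0, -30], "roll": 0, "jaw": 45},
    {"travel": [-8, 0, -10], "roll": 0, "jaw": 45},
    {"travel": [0, 0, 0], "roll": 0, "jaw": 45}
  ]
}}

```text
clock: 7.8
tool_pos: [0.522, 0.0316, 0.1515]
orientation: [-179.7, 0.1, -82.6]
force: [0.7, -0.4, -0.1]
opening: 0.045
gripper_force: 0.0
```

```bash
python3 - <<'E'
from h import *
im,K,E,o=shot('w4','wrist'); print(o['tool_pos'],o['orientation'],o['force'],o['opening'])
hsv=cv2.cvtColor(im,cv2.COLOR_BGR2HSV)
for P in [(.5235,.0145,.044),(.534,-.0682,.044)]:
    u,v=proj(K,E,P).astype(int); print(u,v); s=hsv[v-30:v+31,u-30:u+31,1]; ys,xs=np.where(s<70)
    print(len(xs), xs.mean()+u-30 if len(xs) else 0, ys.mean()+v-30 if len(xs) else 0)
    for r in s[::4,::4]: print(''.join('#' if q<70 else '.' for q in r))
E
```

```text
[0.522  0.0316 0.1515] [-179.7469    0.0656  -82.605 ] [ 0.7089 -0.4391 -0.1356] 0.044982039618527266
321 216
950 322.11368421052634 210.96
................
................
.......##.......
....########....
....#########...
...####...###...
...###.....##...
...###....###...
....####.####...
....########....
......#####.....
................
................
................
................
................
322 72
0 0 0
................
................
................
................
................
................
................
................
................
................
................
................
................
................
................
................
```

Nut one is in pocket a: the ring fills it. Now the second nut.

Call:
{"name": "apply_moves", "arguments": {
  "targets": [
    {"travel": [24, 9, 0], "roll": 0, "jaw": 45},
    {"travel": [44, 17, 4], "roll": 0, "jaw": 45},
    {"travel": [44, 17, 8], "roll": 0, "jaw": 45},
    {"travel": [44, 17, 10], "roll": 0, "jaw": 45},
    {"travel": [44, 17, 12], "roll": 0, "jaw": 45},
    {"travel": [40, 15, 10], "roll": 0, "jaw": 45},
    {"travel": [24, 9, 6], "roll": 0, "jaw": 45},
    {"travel": [0, 0, 0], "roll": 0, "jaw": 45},
    {"travel": [0, 0, 0], "roll": 0, "jaw": 45}
  ]
}}

```text
clock: 8.75
tool_pos: [0.4532, -0.2447, 0.0978]
orientation: [179.9, 0.0, -82.8]
force: [1.4, 0.3, -0.1]
opening: 0.0452
gripper_force: 0.0
```

```bash
python3 - <<'E'
from h import *
im,K,E,o=shot('w5','wrist'); print(o['tool_pos'],o['orientation'],o['force'],o['opening'])
print(proj(K,E,(.456,-.246,.001)))
cv2.imwrite('pics/w5c.png',cv2.resize(im[140:340,220:420],None,fx=3,fy=3,interpolation=cv2.INTER_CUBIC))
E
```

```text
[ 0.4532 -0.2447  0.0978] [179.8562   0.0468 -82.7784] [ 1.3749  0.3402 -0.0588] 0.04518817715448342
[315.0186 246.0648]
```

View pics/w5c.png

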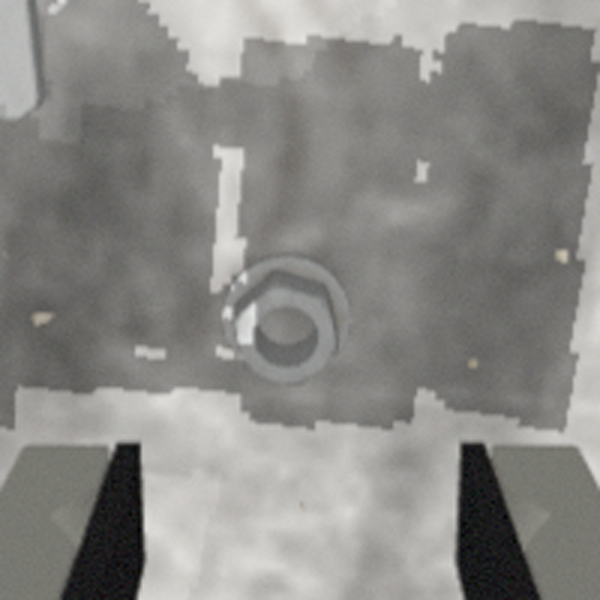

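The flange centre is at crop (286,319), which is full-frame (315.3,246.3) and gives the nut at (0.456,-0.246).

Call:
{"name": "apply_moves", "arguments": {
  "targets": [
    {"travel": [2, -2.6, 20], "roll": 0, "jaw": 42},
    {"travel": [0, 0, 30], "roll": 0, "jaw": 42},
    {"travel": [0, 0, 15], "roll": 0, "jaw": 42},
    {"travel": [0, 0, 6], "roll": 0, "jaw": 42},
    {"travel": [0, 0, 2], "roll": 0, "jaw": 42},
    {"travel": [0, 0, 0], "roll": 0, "jaw": 42},
    {"travel": [0, 0, 0], "roll": 0, "jaw": 42}
  ]
}}

```text
clock: 9.5
tool_pos: [0.458, -0.2457, 0.0269]
orientation: [-179.9, -0.0, -82.6]
force: [-0.1, 0.1, -0.1]
opening: 0.0425
gripper_force: 0.0
```

```bash
python3 - <<'E'
from h import *
T,o=tool(); print(o['tool_pos'],o['orientation'],o['force'],o['opening']); print(to(.456,-.2465,.0228))
E
```

```text
[ 0.458  -0.2457  0.0269] [-179.9139   -0.0279  -82.623 ] [-0.0903  0.0579 -0.1144] 0.04246776053047881
[0.5582 2.0983 4.1442]
```

Call:
{"name": "apply_moves", "arguments": {
  "targets": [
    {"travel": [0.5, 1.6, 3.5], "roll": 0, "jaw": 42},
    {"travel": [0, 0, 0], "roll": 0, "jaw": 20},
    {"travel": [0, 0, 0], "roll": 0, "jaw": 20},
    {"travel": [0, 0, 0], "roll": 0, "jaw": 20},
    {"travel": [0, 0, 0], "roll": 0, "jaw": 20},
    {"travel": [0, 0, 0], "roll": 0, "jaw": 20},
    {"travel": [0, 0, 0], "roll": 0, "jaw": 20}
  ]
}}

```text
clock: 10.2
tool_pos: [0.4558, -0.2466, 0.0227]
orientation: [-180.0, -0.0, -82.7]
force: [0.6, 0.3, 2.7]
opening: 0.0236
gripper_force: 30.0
```

Call:
{"name": "apply_moves", "arguments": {
  "targets": [
    {"travel": [0, 0, -10], "roll": 0, "jaw": 20},
    {"travel": [0, 0, -30], "roll": 0, "jaw": 20},
    {"travel": [-13, -7, -37], "roll": 0, "jaw": 20},
    {"travel": [-36, -20, -25], "roll": 0, "jaw": 20},
    {"travel": [-43, -24, -15], "roll": 0, "jaw": 20},
    {"travel": [-43, -24, -10], "roll": 0, "jaw": 20},
    {"travel": [-33, -18, 0], "roll": 0, "jaw": 20},
    {"travel": [-15, -8, 0], "roll": 0, "jaw": 20},
    {"travel": [0, 0, 0], "roll": 0, "jaw": 20},
    {"travel": [0, 0, 0], "roll": 0, "jaw": 20}
  ]
}}

```text
clock: 11.2
tool_pos: [0.5314, -0.0538, 0.149]
orientation: [180.0, -0.0, -82.6]
force: [0.1, -0.5, -0.7]
opening: 0.023
gripper_force: 30.0
```

```bash
python3 - <<'E'
from h import *
im,K,E,o=shot('w6','wrist'); print(o['tool_pos'],o['orientation'],o['force'],o['opening'])
P0=proj(K,E,(.534,-.0685,.044)); print(P0)
g=cv2.cvtColor(im,cv2.COLOR_BGR2GRAY); u,v=P0.astype(int)
hsv=cv2.cvtColor(im,cv2.COLOR_BGR2HSV)
z=cv2.resize(hsv[v-40:v+41,u-40:u+41,2],None,fx=4,fy=4,interpolation=cv2.INTER_CUBIC); z=cv2.GaussianBlur(z,(9,9),0)
h=cv2.HoughCircles(z,cv2.HOUGH_GRADIENT,1,400,param1=60,param2=12,minRadius=85,maxRadius=115)
print(h)
if h is not None:
    p=h[0][0][:2]/4+[u-40,v-40]; print(p,ray(K,E,p,.044))
cv2.imwrite('pics/w6c.png',cv2.resize(im[100:340,200:440],None,fx=2.5,fy=2.5,interpolation=cv2.INTER_CUBIC))
E
```

```text
[ 0.5314 -0.0538  0.149 ] [179.9528  -0.0004 -82.6221] [ 0.119  -0.4726 -0.6855] 0.022988769314782855
[318.4476 221.5295]
[[[163.5 135.5  98.2]]]
[318.875 214.875] [ 0.5343 -0.0727  0.044 ]
```

```bash
python3 - <<'E'
import cv2,numpy as np
im=cv2.imread('pics/w6.png'); b=cv2.GaussianBlur(im,(3,3),0)
print('col318 rows180-262 step2',b[180:262:2,318,0].tolist())
print('row222 cols282-356 step2',b[222,282:356:2,0].tolist())
im=cv2.imread('pics/w3.png'); b=cv2.GaussianBlur(im,(3,3),0)
print('w3 a col322 rows180-262',b[180:262:2,322,0].tolist())
print('w3 a row220 cols',b[220,286:360:2,0].tolist())
E
```

```text
col318 rows180-262 step2 [126, 126, 125, 126, 125, 126, 125, 125, 115, 116, 126, 126, 126, 126, 126, 127, 127, 125, 125, 126, 126, 126, 126, 125, 125, 125, 126, 124, 124, 121, 96, 89, 90, 107, 121, 126, 126, 126, 127, 126, 126]
row222 cols282-356 step2 [127, 128, 128, 129, 125, 110, 92, 117, 127, 126, 126, 124, 125, 125, 125, 126, 127, 126, 126, 125, 126, 126, 127, 126, 127, 126, 126, 125, 126, 121, 102, 145, 182, 192, 193, 193, 194]
w3 a col322 rows180-262 [132, 131, 131, 132, 132, 131, 131, 128, 117, 127, 131, 131, 131, 132, 131, 131, 130, 130, 131, 130, 131, 130, 129, 129, 129, 129, 129, 130, 128, 114, 93, 91, 95, 117, 124, 128, 129, 129, 129, 128, 129]
w3 a row220 cols [130, 129, 130, 129, 123, 105, 106, 129, 131, 131, 131, 131, 130, 130, 131, 131, 131, 130, 131, 130, 130, 130, 130, 130, 178, 199, 199, 159, 129, 111, 122, 168, 196, 196, 197, 197, 159]
```

Pocket b sits at the same image rows as pocket a did (197–244, columns 293–343), so the same offset applies.

Call:
{"name": "apply_moves", "arguments": {
  "targets": [
    {"travel": [15.4, -0.6, 20], "roll": 0, "jaw": 20},
    {"travel": [0, 0, 35], "roll": 0, "jaw": 20},
    {"travel": [0, 0, 16], "roll": 0, "jaw": 20},
    {"travel": [0, 0, 6], "roll": 0, "jaw": 20},
    {"travel": [0, 0, 0], "roll": 0, "jaw": 20},
    {"travel": [0, 0, 0], "roll": 0, "jaw": 20}
  ]
}}

```text
clock: 11.85
tool_pos: [0.5349, -0.0693, 0.0729]
orientation: [-179.9, -0.0, -82.7]
force: [-0.3, 0.5, -0.8]
opening: 0.0231
gripper_force: 30.0
```

```bash
python3 - <<'E'
from h import *
T,o=tool(); print(o['tool_pos'],o['orientation'],o['force'],o['opening']); print(to(.534,-.069,.0675))
E
```

```text
[ 0.5349 -0.0693  0.0729] [-179.942    -0.01    -82.6865] [-0.322   0.5288 -0.8354] 0.023065072603227304
[-0.4363  0.8705  5.4306]
```

Call:
{"name": "apply_moves", "arguments": {
  "targets": [
    {"travel": [-0.3, 0.8, 4], "roll": 0, "jaw": 20},
    {"travel": [0, 0, 1.4], "roll": 0, "jaw": 20},
    {"travel": [0, 0, 0], "roll": 0, "jaw": 20},
    {"travel": [0, 0, 0], "roll": 0, "jaw": 20},
    {"travel": [0, 0, 0], "roll": 0, "jaw": 45},
    {"travel": [0, 0, 0], "roll": 0, "jaw": 45},
    {"travel": [0, 0, 0], "roll": 0, "jaw": 45},
    {"travel": [0, 0, 0], "roll": 0, "jaw": 45},
    {"travel": [0, 0, -12], "roll": 0, "jaw": 60},
    {"travel": [0, 0, -30], "roll": 0, "jaw": 60}
  ]
}}

```text
clock: 12.85
tool_pos: [0.5319, -0.0689, 0.1076]
orientation: [179.7, -0.0, -82.7]
force: [-0.3, -0.4, 0.2]
opening: 0.0558
gripper_force: 0.0
```

Call:
{"name": "apply_moves", "arguments": {
  "targets": [
    {"travel": [-25, 0, -30], "roll": 0, "jaw": 60},
    {"travel": [-40, 0, -15], "roll": 0, "jaw": 60},
    {"travel": [-25, 0, 0], "roll": 0, "jaw": 60},
    {"travel": [0, 0, 0], "roll": 0, "jaw": 60},
    {"travel": [0, 0, 0], "roll": 0, "jaw": 60}
  ]
}}

```text
clock: 13.35
tool_pos: [0.5222, 0.0212, 0.1546]
orientation: [-179.9, 0.0, -82.6]
force: [-0.0, -0.0, -1.1]
opening: 0.0599
gripper_force: 0.0
```

```bash
python3 - <<'E'
from h import *
im,K,E,o=shot('w7','wrist'); print(o['tool_pos'],o['orientation'],o['force'],o['opening'])
hsv=cv2.cvtColor(im,cv2.COLOR_BGR2HSV)
for P in [(.5235,.0145,.044),(.534,-.0685,.044),(.5288,-.027,.052)]:
    u,v=proj(K,E,P).astype(int); print(u,v); a=max(v-30,0); s=hsv[a:v+31,u-30:u+31,1]; ys,xs=np.where(s<70)
    print(len(xs), xs.mean()+u-30, ys.mean()+a)
    for r in s[::4,::4]: print(''.join('#' if q<70 else '.' for q in r))
E
```

```text
[0.5222 0.0212 0.1546] [-179.945     0.0116  -82.5681] [-0.042  -0.0424 -1.1438] 0.059857065933723724
319 231
894 319.7192393736018 225.69910514541388
................
................
................
....#######.....
....#########...
...####..####...
...###....###...
....##....###...
....#########...
.....#######....
......####......
................
................
................
................
................
319 91
1242 320.16264090177134 92.26972624798712
................
................
................
.....######.....
....########....
...##########...
...###....###...
...###.....###..
...###.....###..
...###....####..
...####..####...
....#########...
.....#######....
......#####.....
................
................
319 166
330 318.93030303030304 168.03333333333333
................
................
................
................
................
................
......####......
......####......
.....#####......
......####......
......####......
................
................
................
................
................
```

Both nuts show as grey rings in their pockets, at (320,226) and (320,92). Now a look at the cover.

Call:
{"name": "apply_moves", "arguments": {
  "targets": [
    {"travel": [-18, -4, -9], "roll": 0, "jaw": 87},
    {"travel": [-42, -10, -12], "roll": 0, "jaw": 87},
    {"travel": [-44, -10, -12], "roll": 0, "jaw": 87},
    {"travel": [-42, -10, -12], "roll": 0, "jaw": 87},
    {"travel": [-30, -7, 0], "roll": 0, "jaw": 87},
    {"travel": [-10, -2, 0], "roll": 0, "jaw": 87},
    {"travel": [0, 0, 0], "roll": 0, "jaw": 87},
    {"travel": [0, 0, 0], "roll": 0, "jaw": 87}
  ]
}}

```text
clock: 14.2
tool_pos: [0.5408, 0.2094, 0.1982]
orientation: [179.9, -0.0, -82.7]
force: [-0.5, -0.5, -0.3]
opening: 0.0868
gripper_force: 0.0
```

```bash
python3 - <<'E'
from h import *
im,K,E,o=shot('w8','wrist'); print(o['tool_pos'],o['orientation'],o['force'],o['opening'],o['joint_pos'])
hsv=cv2.cvtColor(im,cv2.COLOR_BGR2HSV)
m=cv2.inRange(hsv,(3,150,80),(22,255,255)); ys,xs=np.where(m); print(len(xs),xs.min(),xs.max(),ys.min(),ys.max())
print(proj(K,E,(.545,.228,.0495)))
for P in [(.6925,.245,.205),(.659,.245,.1),(.659,.245,.0)]: print(proj(K,E,P))
E
```

```text
[0.5408 0.2094 0.1982] [179.9281  -0.043  -82.6992] [-0.4637 -0.4759 -0.3321] 0.08676811641082513 [ 40.4769  13.8961 -15.6444  -0.0039 -60.5432 -33.1742]
7435 0 639 83 431
[310.7826 249.1229]
[-93.857  378.4934]
[125.0848 278.7298]
[178.4104 233.0356]
```

View pics/w8.png

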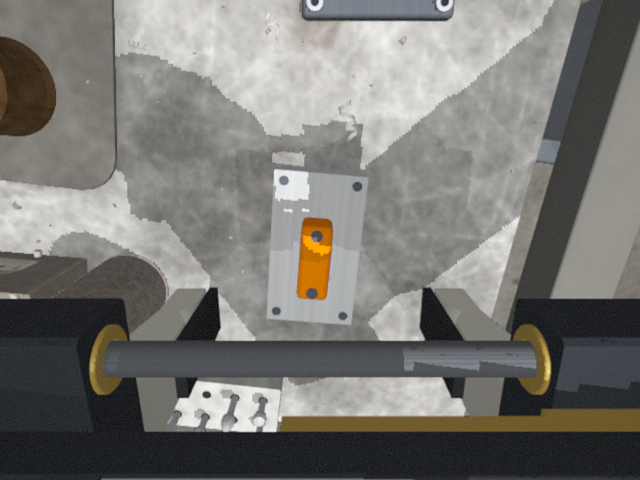

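The view shows the cover corners at about (274,169), (368,177), (350,325) and (267,319), the rib at (300–332, 218–300), and the aerosol edge at (167,290).

```bash
python3 - <<'E'
from h import *
im=cv2.imread('pics/w8.png'); T,o=tool(); K,E=cam('wrist',T)
hsv=cv2.cvtColor(im,cv2.COLOR_BGR2HSV)
m=cv2.inRange(hsv,(3,120,60),(24,255,255)); m[:,:280]=0; m[:,350:]=0; m[:200]=0; m[310:]=0
m=cv2.morphologyEx(m,cv2.MORPH_CLOSE,np.ones((11,11)))
c=max(cv2.findContours(m,0,1)[0],key=cv2.contourArea)
Q=np.array([ray(K,E,p[0],.0495)[:2] for p in c]).astype(np.float32)*1000
print('rib rect mm',cv2.minAreaRect(Q))
C=[ray(K,E,p,.018) for p in [(274,169),(368,177),(350,325),(267,319)]]; C=np.array(C); print(C, C.mean(0))
print('sizes',[np.linalg.norm(C[i]-C[(i+1)%4]) for i in range(4)])
for a,b in ((2,1),(3,0)): d=C[a]-C[b]; print('yaw',np.degrees(np.arctan2(-d[0],d[1])))
print('holes',ray(K,E,(316,237),.0495),ray(K,E,(312,293),.0495))
for z in (0,.05,.1,.15): print('can edge',z,ray(K,E,(168,292),z),ray(K,E,(150,262),z))
E
```

```text
rib rect mm ((541.3419189453125, 235.6692657470703), (23.086828231811523, 64.53823852539062), 2.5334651470184326)
[[0.5808 0.1769 0.018 ]
 [0.5072 0.1737 0.018 ]
 [0.5018 0.3041 0.018 ]
 [0.5746 0.3076 0.018 ]] [0.5411 0.2406 0.018 ]
sizes [np.float64(0.07360319096076962), np.float64(0.1305314299937709), np.float64(0.0729135056656901), np.float64(0.13082381524785944)]
yaw 2.3965567101203593
yaw 2.6990096614881174
holes [0.5424 0.218  0.0495] [0.5398 0.2632 0.0495]
can edge 0 [0.6671 0.3019 0.    ] [0.6834 0.2748 0.    ]
can edge 0.05 [0.6497 0.2762 0.05  ] [0.6635 0.2531 0.05  ]
can edge 0.1 [0.6323 0.2505 0.1   ] [0.6437 0.2315 0.1   ]
can edge 0.15 [0.6149 0.2248 0.15  ] [0.6238 0.2099 0.15  ]
```

Call:
{"name": "apply_moves", "arguments": {
  "targets": [
    {"travel": [-15, -2, 0], "roll": 0, "jaw": 87},
    {"travel": [-16, -2.3, 10], "roll": 0, "jaw": 87},
    {"travel": [0, 0, 35], "roll": 4.8, "jaw": 70},
    {"travel": [0, 0, 40], "roll": 0, "jaw": 60},
    {"travel": [0, 0, 30], "roll": 0, "jaw": 60},
    {"travel": [0, 0, 15], "roll": 0, "jaw": 60},
    {"travel": [0, 0, 0], "roll": 0, "jaw": 60},
    {"travel": [0, 0, 0], "roll": 0, "jaw": 60}
  ]
}}

```text
clock: 15.05
tool_pos: [0.5415, 0.2423, 0.0685]
orientation: [180.0, -0.0, -87.4]
force: [0.5, -0.7, -0.1]
opening: 0.0604
gripper_force: 0.0
```

```bash
python3 - <<'E'
from h import *
T,o=tool(); print(o['tool_pos'],o['orientation'],o['force'],o['opening']); print(to(.541,.2406,.0415))
K,E=cam('side')
print('can base front',ray(K,E,(361,189),0),'top',ray(K,E,(362,123),.205))
im=ctrl.snapshot('side')[:,:,::-1]; cv2.imwrite('pics/s2.png',im)
E
```

```text
[0.5415 0.2423 0.0685] [179.9833  -0.0331 -87.4398] [ 0.4712 -0.6642 -0.1461] 0.06043619361094023
[ 1.6164  0.5258 27.0163]
can base front [0.7019 0.2775 0.    ] top [0.6944 0.2811 0.205 ]
```

Call:
{"name": "apply_moves", "arguments": {
  "targets": [
    {"travel": [1.6, 0.5, 14], "roll": 0, "jaw": 50},
    {"travel": [0, 0, 8], "roll": 0, "jaw": 40},
    {"travel": [0, 0, 3], "roll": 0, "jaw": 35},
    {"travel": [0, 0, 0], "roll": 0, "jaw": 35},
    {"travel": [0, 0, 0], "roll": 0, "jaw": 35}
  ]
}}

```text
clock: 15.6
tool_pos: [0.5412, 0.2405, 0.0442]
orientation: [-180.0, 0.0, -87.5]
force: [-0.1, -0.7, -0.2]
opening: 0.0354
gripper_force: 0.0
```

```bash
python3 - <<'E'
from h import *
T,o=tool(); print(o['tool_pos'],o['orientation'],o['force'],o['opening']); print(to(.541,.2406,.0412))
E
```

```text
[0.5412 0.2405 0.0442] [-179.9604    0.0234  -87.4511] [-0.079  -0.6815 -0.1622] 0.03537723340960035
[-0.0775  0.1969  3.0486]
```

Call:
{"name": "apply_moves", "arguments": {
  "targets": [
    {"travel": [0, 0, 2.5], "roll": 0, "jaw": 35},
    {"travel": [0, 0, 0], "roll": 0, "jaw": 15},
    {"travel": [0, 0, 0], "roll": 0, "jaw": 15},
    {"travel": [0, 0, 0], "roll": 0, "jaw": 15},
    {"travel": [0, 0, 0], "roll": 0, "jaw": 15},
    {"travel": [0, 0, 0], "roll": 0, "jaw": 15}
  ]
}}

```text
clock: 16.2
tool_pos: [0.541, 0.2403, 0.0413]
orientation: [-180.0, 0.0, -87.5]
force: [0.9, -0.2, 0.7]
opening: 0.0239
gripper_force: 30.0
```

```bash
python3 - <<'E'
from h import *
T,o=tool(); print(o['tool_pos'],o['orientation'],o['force'],o['opening'],o['gripper_force'])
E
```

```text
[0.541  0.2403 0.0413] [-179.9898    0.0039  -87.4536] [ 0.8758 -0.1536  0.7474] 0.023923596377125943 29.999750554561615
```

Call:
{"name": "apply_moves", "arguments": {
  "targets": [
    {"travel": [0, 0, -6], "roll": 0, "jaw": 15},
    {"travel": [0, 0, -18], "roll": 0, "jaw": 15},
    {"travel": [0, 0, -25], "roll": -1, "jaw": 15},
    {"travel": [0, 0, -20], "roll": -2.7, "jaw": 15},
    {"travel": [0, 0, -11], "roll": -1, "jaw": 15},
    {"travel": [12, 3, 0], "roll": 0, "jaw": 15},
    {"travel": [26, 6, 0], "roll": 0, "jaw": 15},
    {"travel": [36, 8, 0], "roll": 0, "jaw": 15},
    {"travel": [40, 9, 0], "roll": 0, "jaw": 15},
    {"travel": [40, 9, 0], "roll": 0, "jaw": 15}
  ]
}}

```text
clock: 17.2
tool_pos: [0.524, 0.081, 0.12]
orientation: [179.9, -0.0, -82.8]
force: [-0.0, 0.0, -3.5]
opening: 0.0236
gripper_force: 30.0
```

Call:
{"name": "apply_moves", "arguments": {
  "targets": [
    {"travel": [40, 9, 0], "roll": 0, "jaw": 15},
    {"travel": [36, 8, 0], "roll": 0, "jaw": 15},
    {"travel": [22, 6, 0], "roll": 0, "jaw": 15},
    {"travel": [12, 3, 0], "roll": 0, "jaw": 15},
    {"travel": [0, 0, 0], "roll": 0, "jaw": 15},
    {"travel": [0, 0, 0], "roll": 0, "jaw": 15}
  ]
}}

```text
clock: 17.8
tool_pos: [0.5134, -0.0294, 0.1208]
orientation: [180.0, 0.0, -82.8]
force: [-0.6, 1.1, -3.8]
opening: 0.0236
gripper_force: 30.0
```

```bash
python3 - <<'E'
from h import *
im,K,E,o=shot('w9','wrist'); print(o['tool_pos'],o['orientation'],o['force'],o['moment'],o['opening'],o['gripper_force']); print(to(.5139,-.0289,.0995))
c=ctrl.calibration('wrist')
x0,y0,s=250,200,5
a=cv2.resize(im[y0:y0+120,x0:x0+150],None,fx=s,fy=s,interpolation=cv2.INTER_CUBIC); 
# expected cover top corners and rib top in tool frame
for z,hx,hy,col in [(.0233,.065,.037,(0,0,255)),(-.0082,.03,.012,(0,255,0))]:
    P=np.array([proj(c['K'],c['hand_eye'],(i*hx,j*hy,z)) for i,j in ((1,1),(1,-1),(-1,-1),(-1,1))]); print(P)
E
```

```text
[ 0.5134 -0.0294  0.1208] [179.9687   0.0052 -82.8191] [-0.6206  1.1383 -3.7596] [0.1424 0.0151 0.0018] 0.023611339953797213 29.999219477176666
[-0.013  -0.3362 21.3615]
[[415.3593 151.2769]
 [223.851  151.1283]
 [242.762  425.5158]
 [396.1399 425.7619]]
[[354.8768 265.4766]
 [283.8458 265.397 ]
 [287.9061 412.022 ]
 [350.6976 412.1202]]
```

```bash
python3 - <<'E'
import cv2,numpy as np
im=cv2.GaussianBlur(cv2.imread('pics/w9.png'),(3,3),0)
for c in (240,280,320,360,400): print(c,im[130:176:2,c].astype(int).mean(1).astype(int).tolist(), 'sat',(im[130:176:2,c].max(1).astype(int)-im[130:176:2,c].min(1)).tolist())
print('row200 cols 215-245',im[200,215:245:2].astype(int).mean(1).astype(int).tolist(),'395-425',im[200,395:425:2].mean(1).astype(int).tolist())
E
```

```text
240 [84, 87, 87, 87, 87, 87, 87, 85, 91, 108, 128, 169, 173, 174, 174, 174, 158, 101, 80, 82, 83, 84, 84] sat [96, 96, 96, 96, 98, 98, 97, 97, 81, 12, 2, 3, 3, 2, 2, 2, 4, 9, 10, 10, 10, 10, 10]
280 [85, 90, 87, 83, 78, 77, 75, 76, 82, 108, 153, 232, 238, 237, 237, 237, 237, 237, 236, 203, 173, 174, 174] sat [93, 92, 95, 91, 85, 83, 86, 83, 69, 9, 2, 2, 2, 3, 3, 3, 3, 3, 2, 3, 3, 2, 3]
320 [86, 87, 87, 86, 81, 76, 75, 77, 84, 107, 154, 233, 240, 239, 239, 239, 239, 239, 239, 238, 238, 238, 237] sat [94, 96, 96, 97, 89, 85, 86, 85, 69, 9, 2, 3, 3, 2, 4, 4, 4, 3, 3, 3, 3, 3, 3]
360 [91, 84, 84, 77, 74, 76, 75, 75, 83, 107, 155, 237, 243, 242, 241, 234, 231, 232, 232, 232, 232, 232, 231] sat [101, 95, 94, 87, 86, 82, 83, 84, 69, 10, 2, 3, 4, 3, 3, 3, 3, 3, 4, 3, 3, 2, 3]
400 [160, 162, 164, 166, 168, 168, 141, 109, 108, 110, 149, 226, 232, 231, 232, 231, 221, 161, 126, 125, 127, 129, 129] sat [5, 5, 6, 5, 4, 5, 4, 4, 3, 0, 3, 3, 2, 3, 4, 3, 4, 10, 13, 14, 14, 17, 16]
row200 cols 215-245 [79, 78, 78, 79, 77, 76, 107, 174, 178, 176, 173, 171, 172, 172, 165] 395-425 [231, 231, 230, 230, 231, 233, 232, 231, 223, 182, 174, 180, 187, 192, 196]
```

View pics/w9.png

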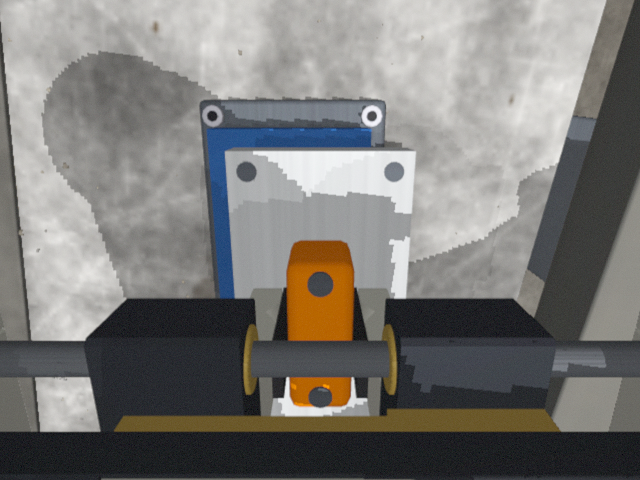

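The view shows the cover square with the jig, its front edge at row 151 as predicted, so it is centred in the grip. I lower it onto the pin tip with the bore about 15 mm to the robot's side.

Call:
{"name": "apply_moves", "arguments": {
  "targets": [
    {"travel": [0, -0.3, 8], "roll": 0, "jaw": 15},
    {"travel": [0, 0, 8], "roll": 0, "jaw": 15},
    {"travel": [0, 0, 5], "roll": 0, "jaw": 15},
    {"travel": [0, 0, 2], "roll": 0, "jaw": 15},
    {"travel": [0, 0, 0], "roll": 0, "jaw": 15},
    {"travel": [0, 0, 0], "roll": 0, "jaw": 15}
  ]
}}

```text
clock: 18.45
tool_pos: [0.5141, -0.0292, 0.0982]
orientation: [-180.0, -0.0, -82.7]
force: [0.5, 0.3, -3.0]
opening: 0.0237
gripper_force: 30.0
```

Call:
{"name": "apply_moves", "arguments": {
  "targets": [
    {"travel": [0, 0, 1], "roll": 0, "jaw": 15},
    {"travel": [0, 0, 0.5], "roll": 0, "jaw": 15},
    {"travel": [0, 0, 0], "roll": 0, "jaw": 15},
    {"travel": [0, 0, 0], "roll": 0, "jaw": 15}
  ]
}}

```text
clock: 18.85
tool_pos: [0.514, -0.0293, 0.0968]
orientation: [-180.0, 0.0, -82.8]
force: [-0.9, 0.1, -4.4]
opening: 0.0237
gripper_force: 30.0
```

Call:
{"name": "apply_moves", "arguments": {
  "targets": [
    {"travel": [0, 0, 1], "roll": 0, "jaw": 15},
    {"travel": [0, 0, 1], "roll": 0, "jaw": 15},
    {"travel": [0, 0, 0], "roll": 0, "jaw": 15}
  ]
}}

```text
clock: 19.15
tool_pos: [0.5138, -0.0293, 0.0945]
orientation: [180.0, -0.0, -82.8]
force: [-0.2, -1.3, -3.1]
opening: 0.0235
gripper_force: 30.0
```

Call:
{"name": "apply_moves", "arguments": {
  "targets": [
    {"travel": [0, 0, 0.8], "roll": 0, "jaw": 15},
    {"travel": [0, 0, 0], "roll": 0, "jaw": 15},
    {"travel": [0, 0, 0], "roll": 0, "jaw": 15}
  ]
}}

```text
clock: 19.45
tool_pos: [0.5139, -0.0293, 0.0939]
orientation: [180.0, -0.0, -82.8]
force: [-0.2, 0.5, -4.0]
opening: 0.0238
gripper_force: 30.0
```

Call:
{"name": "apply_moves", "arguments": {
  "targets": [
    {"travel": [0, 0, 0.6], "roll": 0, "jaw": 15},
    {"travel": [0, 0, 0], "roll": 0, "jaw": 15},
    {"travel": [0, 0, 0], "roll": 0, "jaw": 15}
  ]
}}

```text
clock: 19.75
tool_pos: [0.5139, -0.0293, 0.0933]
orientation: [-180.0, -0.0, -82.8]
force: [0.9, -0.4, -3.4]
opening: 0.0238
gripper_force: 30.0
```

Call:
{"name": "apply_moves", "arguments": {
  "targets": [
    {"travel": [0, 0, 0.4], "roll": 0, "jaw": 15},
    {"travel": [0, 0, 0], "roll": 0, "jaw": 15},
    {"travel": [0, 0, 0], "roll": 0, "jaw": 15}
  ]
}}

```text
clock: 20.05
tool_pos: [0.514, -0.0293, 0.0932]
orientation: [-180.0, -0.0, -82.8]
force: [-2.2, -0.2, 2.9]
opening: 0.0238
gripper_force: 30.0
```

Contact: the vertical force rose by about 6.6 N at the expected height of 0.0932. Now I slide toward +x.

Call:
{"name": "apply_moves", "arguments": {
  "targets": [
    {"travel": [0, -2, 0], "roll": 0, "jaw": 15},
    {"travel": [0, -3, 0], "roll": 0, "jaw": 15},
    {"travel": [0, -3, 0], "roll": 0, "jaw": 15},
    {"travel": [0, -1, 0], "roll": 0, "jaw": 15},
    {"travel": [0, 0, 0], "roll": 0, "jaw": 15}
  ]
}}

```text
clock: 20.55
tool_pos: [0.5227, -0.0284, 0.093]
orientation: [180.0, -0.0, -82.8]
force: [-4.1, -0.9, 3.7]
opening: 0.0235
gripper_force: 30.0
```

Call:
{"name": "apply_moves", "arguments": {
  "targets": [
    {"travel": [0, -2, 0], "roll": 0, "jaw": 15},
    {"travel": [0, -2, 0.2], "roll": 0, "jaw": 15},
    {"travel": [0, -1, 0.2], "roll": 0, "jaw": 15},
    {"travel": [0, 0, 0], "roll": 0, "jaw": 15}
  ]
}}

```text
clock: 20.95
tool_pos: [0.5282, -0.0273, 0.0921]
orientation: [-180.0, 0.0, -82.8]
force: [0.2, -0.0, -4.6]
opening: 0.024
gripper_force: 30.0
```

```bash
python3 - <<'E'
from h import *
T,o=tool(); print(o['tool_pos'],o['orientation'],o['force'],o['moment'],o['opening']); print(to(.5288,-.027,.0917))
E
```

```text
[ 0.5282 -0.0273  0.0921] [-179.9895    0.009   -82.7606] [ 0.1613 -0.0239 -4.5669] [ 0.0262  0.0377 -0.0615] 0.023953125387609076
[-0.244  -0.6766  0.3885]
```

The force fell back to the cover's weight, so the pin is at the bore. I lower it onto the plate.

Call:
{"name": "apply_moves", "arguments": {
  "targets": [
    {"travel": [0, -0.4, 1.5], "roll": 0, "jaw": 15},
    {"travel": [0, 0, 2], "roll": 0, "jaw": 15},
    {"travel": [0, 0, 1.5], "roll": 0, "jaw": 15},
    {"travel": [0, 0, 0.5], "roll": 0, "jaw": 15},
    {"travel": [0, 0, 0], "roll": 0, "jaw": 15},
    {"travel": [0, 0, 0], "roll": 0, "jaw": 15}
  ]
}}

```text
clock: 21.55
tool_pos: [0.5283, -0.0275, 0.087]
orientation: [-180.0, 0.0, -82.8]
force: [0.3, 0.6, -4.0]
opening: 0.024
gripper_force: 30.0
```

Call:
{"name": "apply_moves", "arguments": {
  "targets": [
    {"travel": [0, 0, 1], "roll": 0, "jaw": 15},
    {"travel": [0, 0, 1], "roll": 0, "jaw": 15},
    {"travel": [0, 0, 0], "roll": 0, "jaw": 15},
    {"travel": [0, 0, 0], "roll": 0, "jaw": 15}
  ]
}}

```text
clock: 21.95
tool_pos: [0.5283, -0.0275, 0.0853]
orientation: [-180.0, -0.0, -82.8]
force: [-1.7, 0.3, 0.3]
opening: 0.0235
gripper_force: 30.0
```

Seated on the plate at the expected 0.0853. Now the press.

Call:
{"name": "apply_moves", "arguments": {
  "targets": [
    {"travel": [0, 0, 1], "roll": 0, "jaw": 15},
    {"travel": [0, 0, 1.5], "roll": 0, "jaw": 15},
    {"travel": [0, 0, 1.5], "roll": 0, "jaw": 15},
    {"travel": [0, 0, 0], "roll": 0, "jaw": 15},
    {"travel": [0, 0, 0], "roll": 0, "jaw": 15}
  ]
}}

```text
clock: 22.45
tool_pos: [0.5283, -0.0275, 0.082]
orientation: [-180.0, -0.0, -82.7]
force: [-4.6, 1.5, 11.0]
opening: 0.024
gripper_force: 30.0
```

Call:
{"name": "apply_moves", "arguments": {
  "targets": [
    {"travel": [0, 0, 1], "roll": 0, "jaw": 15},
    {"travel": [0, 0, 1], "roll": 0, "jaw": 15},
    {"travel": [0, 0, 0], "roll": 0, "jaw": 15},
    {"travel": [0, 0, 0], "roll": 0, "jaw": 15}
  ]
}}

```text
clock: 22.85
tool_pos: [0.5284, -0.0275, 0.0802]
orientation: [-180.0, -0.0, -82.7]
force: [-4.9, 0.8, 12.1]
opening: 0.0238
gripper_force: 30.0
```

Call:
{"name": "apply_moves", "arguments": {
  "targets": [
    {"travel": [0, 0.3, 0.6], "roll": 0, "jaw": 15},
    {"travel": [0, 0, 0.4], "roll": 0, "jaw": 15},
    {"travel": [0, 0, 0], "roll": 0, "jaw": 15},
    {"travel": [0, 0, 0], "roll": 0, "jaw": 15}
  ]
}}

```text
clock: 23.25
tool_pos: [0.5284, -0.0275, 0.0794]
orientation: [-179.9, -0.0, -82.7]
force: [-5.9, 2.6, 13.4]
opening: 0.0239
gripper_force: 30.0
```

Call:
{"name": "apply_moves", "arguments": {
  "targets": [
    {"travel": [0, 0, 0.4], "roll": 0, "jaw": 15},
    {"travel": [0, 0, 0], "roll": 0, "jaw": 15},
    {"travel": [0, 0, 0], "roll": 0, "jaw": 15}
  ]
}}

```text
clock: 23.55
tool_pos: [0.5284, -0.0275, 0.0792]
orientation: [-179.9, -0.0, -82.7]
force: [-5.6, 2.4, 15.8]
opening: 0.0237
gripper_force: 30.0
```

Call:
{"name": "apply_moves", "arguments": {
  "targets": [
    {"travel": [0, 0, 0.4], "roll": 0, "jaw": 15},
    {"travel": [0, 0, 0], "roll": 0, "jaw": 15},
    {"travel": [0, 0, 0], "roll": 0, "jaw": 15},
    {"travel": [0, 0, 0], "roll": 0, "jaw": 15}
  ]
}}

```text
clock: 23.95
tool_pos: [0.5284, -0.0275, 0.0792]
orientation: [-179.9, -0.0, -82.7]
force: [-7.3, 1.6, 19.9]
opening: 0.0237
gripper_force: 30.0
```

Call:
{"name": "apply_moves", "arguments": {
  "targets": [
    {"travel": [0, 0, 0], "roll": 0, "jaw": 15},
    {"travel": [0, 0, 0], "roll": 0, "jaw": 15},
    {"travel": [0, 0, 0], "roll": 0, "jaw": 15},
    {"travel": [0, 0, 0], "roll": 0, "jaw": 15},
    {"travel": [0, 0, 0], "roll": 0, "jaw": 15}
  ]
}}

```text
clock: 24.45
tool_pos: [0.5283, -0.0275, 0.0792]
orientation: [-179.9, -0.0, -82.7]
force: [-7.6, 2.8, 18.9]
opening: 0.0237
gripper_force: 30.0
```

Travel from seated is 6.1 mm, it is hard against the stop with about 19 N and steady.

```bash
python3 -c "
from plant import ctrl
print(ctrl.close_job())"
```

```text
the job is handed in; nothing more can be done
None
```

I handed the job in at about 24.5 s, before the 67 s limit. Both flange nuts are in their pockets, and the gripper still holds the cover over the pin, pressed about 6 mm down to its stop with about 19 N.

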